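# Unlock and open the spares tin in its travel cradle

## Robot

A 6-joint arm with a two-finger parallel gripper is mounted at the origin on the work surface. World frame = base frame: x ahead of the robot, y to its left, z up, the work surface at z = 0. Lengths are in m, angles in rad, forces in N, time in s.
With the tool pointing down it reaches from about 0.35 to 0.85 m from the base axis. Payload 8.1 kg.
Tool frame: the origin (TCP) lies between the finger pads; the fingertips stand 11 mm ahead of it and the grasp point (between the pads) lies 8 mm behind it (robot.tips_ahead is the distance from the TCP to the fingertips, in m); z points along the fingers, y is the line along which they close (so a half turn about z gives the same grasp; the last joint's range is limited). The gripper opens to 93 mm and grips with 3 to 60 N. Pads are 15 mm wide; open, the fingers measure 128 mm over their backs; the gripper's body (75 mm by 188 mm) begins 65 mm behind the grasp point.
Start: joints at [-1.306, 0.13, 1.488, -0, 1.523, -0.085], TCP at [0.206, -0.564, 0.23] pointing down, gripper open.
Joint ranges: [-2.96, 2.96], [-0.89, 2.26], [0.02, 2.5], [-1.34, 4.48], [0, 2.73], [-2.66, 2.66]. Speed limits (rad/s): [2.39, 2.39, 2.79, 3.14, 3.14, 3.14].

## Interface

Orientations are given as a rotation vector (axis times angle).
In Python, from plant import robot gives the robot as it stands. The module is installed in compiled form; this text tells all that it offers.
- The arm moves only by the tool move_arm, never from a script. Its argument "deltas" is one flat list of numbers, 7 for each row, row after row: the shift along the tool's x, y, z in m, then the turn, a rotation vector about the tool's x, y, z in rad, then the opening, from 0 (shut) to 1 (fully open). A call has 1 to 12 rows; each row is the pose to reach, as a shift and turn from the pose commanded when the call began, along the tool's axes at that moment; what a row does not reach only later rows make up. A row lasts 1/8 s, in which the tool goes at most 62.5 mm and 10.7 degrees, less where a joint would pass 70% of its speed; a pose out of reach is approached as far as the arm can. A call with a gripper value outside its range is refused whole. The fingers move at their own pace and stop on an object; "squeeze" is the grip in N (left out, the last holds). Time passes only in rows, so rows that repeat a pose let the fingers close. It gives the time, the measured TCP pose, the force, the opening and the grip force at its end, in the units of the state.
- robot.read_state(): the state, without advancing time (a new reading comes with each control period).
- robot.read_camera(name): name is "side" or "top" or "wrist"; returns (picture, depth): 480x640x3 uint8, red, green, blue; 480x640 float32, m along the optical axis (not along the pixel's ray), 0 where there is no reading.
- robot.camera_model(name): a dict with "K" (3x3 intrinsics, pixels), "R" (3x3) and "t" (3): a world point X has camera coordinates R X + t; the wrist camera has in their place "tool_from_camera" (4x4, takes a point from camera to tool coordinates, whose origin is the TCP and whose axes are the flange's). Camera axes: x right, y down, z forward; pixel columns grow to the right and rows downward; lengths in m; the calibration is good to about 2 mm. A picture is of the moment at which its call begins: read the wrist's pose just before it. camera_model takes no time and is no camera call.
- robot.close_job(): hands the job in; it is judged then, once.
Trained networks look in the newest picture that a camera, given by its name, has taken for a name from the list of things; names that differ only in an ending like _2 or _b are one class to them, and where a whole thing is asked for, a point or a joint stands for the part that bears it (a point fixed in the world has none). Each returns a list of dicts, best first, with "confidence" (0 to 1); they miss things now and then, are a little off and sometimes report something else, mostly with a low value. They report only what shows in the picture. A call takes as long as a camera call. They do not tell look-alikes from the thing itself.
- robot.recognise(camera, label): "uv" ([column, row] in pixels, amid what is visible of it).
The state is a dict: "t": time; "q": joint angles; "dq": joint speeds; "joint_torque": joint torques, N m; "tool_pos": TCP position; "orientation": TCP orientation; "force": force on the tool from outside, world axes, zero at the start; "wrist_torque": the same for the moment, N m; "opening": finger opening in m; "gripper_force": force on a finger pad.
Only numpy, scipy, OpenCV 4.12 (cv2) and the standard library are available. Lean on these libraries where they do the work, as an engineer would, in place of code of your own. Each camera call takes 0.05 s, during which the arm holds its last target. There are 200 camera calls.

## Task

The spares tin stands in its travel cradle with the lock rod pushed in. Draw the rod's black knob back until you feel the rod click into its middle position (spring pin dropped: base held, lid free), then draw the deep tight lid straight up off the tin without lifting the base out of the cradle or tipping the lid, and stand it, open side down, wholly on the square rubber mat. Leave the base seated, the rod clicked in the middle and the wheels, driver and gauge where they are.

Things in the scene. Friction and masses are not known exactly. Their poses are not given: they have to be found in the camera images.
- cradle: Fixed grey plate under the tin, with low fences round the tin's foot and a dark guide block for the lock rod. Origin: table level below the tin's centre; z up; x is the way the rod is pushed in, so the knob is on the -x side. Plate 6 mm thick, x -106 to +40, y +-48 mm. Guide block: x -104 to -80, y +-16, 46 mm high; the pin's cap on it at x -92 reaches 62 mm.
- rod (a joint): Slide of the steel lock rod: 0 = fully out (base not held), 0.04 m = fully in; starts at 0.036 to 0.040. From 0.009 up its fork lies over the ears of the base, from about 0.032 also over the ears of the lid, which then cannot come off. Plain sliding takes 2 N; stops at both ends without clicks. The one click, in the middle, is at 0.013 to 0.029, hidden and different each time.
- knob (a point): Centre of the grip of the black knob on the rod's outer end: a cylinder 18 mm across and 26 mm long along the rod, 30 mm above the table, with a 26 mm flange 12 to 17 mm beyond the centre. It moves with the rod and lies at (rod value - 171 mm) on the cradle's x. No plate is under it; over 20 mm is free between grip and guide block unless the rod is nearly fully in (14 mm).
- pin (a joint): Drop of the steel spring pin on top of the guide block (9 mm round cap): about 0.001 m while it rides on the rod, 0.004 to 0.005 m when it has dropped into the middle click. The notch, hidden in the rod, is 9 mm wide with sloping sides: on them the pin draws the rod towards the notch's centre with 4 to 8 N, also when the rod is let go there.
- tin_base: Loose lower part of the square steel tin: foot 58 x 58 x 4 mm with an ear (16 wide, 12 long, 5 thick) on the sides facing +-y, tub 46 mm square, 70 mm high in all, 0.3 kg with foam and pinion gears. Origin: centre of the underside, 6 mm over the table when seated; axes as the cradle's. Four spring tongues near its top press on the lid's walls.
- lid: Loose deep lid of thin aluminium, 54 x 54 mm, 66 mm high, wall 2 mm, 0.12 kg; flat sides, with an ear (16 wide, 12 long, 5 to 9 mm above the rim) on its +-y sides. Origin: centre of the open lower rim; z up to the closed top. At the start rim 13 mm, top 79 mm above the table. Overlaps the base by 63 mm and drags on it with 7 to 17 N for 50 mm of lift; with the rod out the base comes too.
- mat: Fixed black rubber mat 110 x 110 x 3 mm lying flat. Origin: centre of the underside.
- wheel1: Bystander: black ribbed rubber wheel lying flat, 62 mm across, 26 mm high (hub 31). Origin: centre of the underside.
- wheel2: Bystander: the same.
- driver: Bystander: hex driver lying down, handle 22 mm thick and 95 mm long along -x, 90 mm shaft along +x. Origin: where shaft and handle meet, on the table.
- gauge: Bystander: squat stepped plastic ride height gauge 54 x 40 x 26 mm. Origin: centre of the underside.
- vise: Fixed small bench vise holding an upright shock tower plate; with the tower 134 mm high, 96 mm across y, reaching from x -105 (screw handle) to +50 mm. Origin: centre of the underside.
Not all that is in view belongs to the job. What is shaped like the cradle but brown is not meant.

How it is judged:
By the outcome, as a careful person would: the job done as asked, in the order asked, and still so for the second after the job is handed in, with the robot touching nothing.
It also fails if it takes over 58 s, if anything falls off the work surface, if the arm or the gripper's body presses on something with over 40 N, if the wrist force passes 120 N, or if a joint passes its speed limit or range.

## Working session

There is one attempt and no reset: what is moved stays moved. The work goes in short steps, Python scripts to look and compute and a tool call to move; the robot and the scene stay as the last step left them, time stands still between calls to the robot, and variables do not carry over. Pictures are saved under pics/ and viewed, at most 10 in all, crops included, and the job is handed in when it is done.

Besides the shell and the picture viewer there is one more tool, called after ">>>" as a command line: name --argument value ..., lists and objects as JSON in quotes. move_arm: Moves the arm, as the interface text tells. Its arguments: {"type":"object","properties":{"deltas":{"type":"array","items":{"type":"number"}},"squeeze":{"type":"number"}},"required":["deltas"]}

```bash
mkdir -p pics; cat > h.py <<'E'
import numpy as np, cv2
from scipy.spatial.transform import Rotation as Ro
from plant import robot
def world(cam,uv,d):
    m=robot.camera_model(cam);K=np.array(m["K"])
    uv=np.atleast_2d(uv).astype(float);d=np.atleast_1d(d)
    p=np.c_[(uv-K[[0,1],[2,2]])/K[[0,1],[0,1]],np.ones(len(uv))]*d[:,None]
    if "R" in m: return (p-np.array(m["t"]))@np.array(m["R"])
    T=np.array(m["tool_from_camera"]);s=robot.read_state()
    return (p@T[:3,:3].T+T[:3,3])@Ro.from_rotvec(s["orientation"]).as_matrix().T+s["tool_pos"]
def proj(cam,X):
    m=robot.camera_model(cam);c=np.atleast_2d(X)@np.array(m["R"]).T+np.array(m["t"]);p=c@np.array(m["K"]).T
    return p[:,:2]/p[:,2:]
E
python3 - <<'E'
from h import *
for c in("top","side"):
    p,d=robot.read_camera(c);cv2.imwrite(f"pics/{c}1.png",p[:,:,::-1]);np.save(f"{c}1.npy",d)
    for l in ("cradle","knob","pin","lid","mat","wheel1","driver","gauge","vise"):
        for r in robot.recognise(c,l)[:3]:
            u=np.array(r["uv"]);z=d[int(u[1]),int(u[0])]
            print(c,l,u.round(),round(r["confidence"],2),world(c,u,z).round(3))
s=robot.read_state();print(s["t"],s["orientation"])
print(robot.tips_ahead, robot.camera_model("wrist"))
E
```

```text
top cradle [197. 343.] 0.91 [[0.316 0.216 0.006]]
top cradle [305. 238.] 0.85 [[ 0.539 -0.006  0.033]]
top knob [221. 330.] 0.77 [[0.347 0.16  0.031]]
top lid [276. 244.] 0.95 [[0.521 0.047 0.082]]
top mat [167. 207.] 0.81 [[0.602 0.291 0.005]]
top wheel1 [244. 134.] 0.71 [[0.753 0.125 0.034]]
top wheel1 [296. 120.] 0.55 [[0.786 0.018 0.031]]
top wheel1 [306. 237.] 0.41 [[ 0.539 -0.01   0.032]]
top driver [373.  93.] 0.72 [[ 0.852 -0.146  0.024]]
top gauge [200. 140.] 0.87 [[0.747 0.223 0.012]]
top vise [474. 175.] 0.86 [[ 0.663 -0.339  0.087]]
side cradle [300. 268.] 0.94 [[0.565 0.03  0.025]]
side cradle [419. 377.] 0.85 [[0.309 0.229 0.014]]
side cradle [191. 204.] 0.22 [[ 0.849 -0.124  0.01 ]]
side knob [402. 355.] 0.75 [[0.344 0.199 0.028]]
side knob [301. 266.] 0.56 [[0.561 0.029 0.031]]
side lid [320. 272.] 0.83 [[0.513 0.08  0.08 ]]
side mat [252. 387.] 0.59 [[0.592 0.299 0.007]]
side wheel1 [193. 258.] 0.89 [[0.782 0.048 0.029]]
side wheel1 [190. 294.] 0.73 [[0.758 0.139 0.029]]
side wheel1 [304. 264.] 0.29 [[0.547 0.065 0.079]]
side gauge [195. 261.] 0.65 [[0.777 0.051 0.026]]
side gauge [180. 338.] 0.64 [[0.748 0.227 0.012]]
1.0 [3.09364550e+00 5.46571525e-01 7.72703090e-05]
0.011 {'K': array([[361.24812578,   0.        , 321.18452576],
       [  0.        , 361.24812578, 239.34218353],
       [  0.        ,   0.        ,   1.        ]]), 'tool_from_camera': array([[ 4.64441742e-04, -9.69347999e-01, -2.45691355e-01,
         6.92419480e-02],
       [ 9.99999822e-01,  3.58123659e-04,  4.77408769e-04,
        -4.08429803e-04],
       [-3.74787347e-04, -2.45691533e-01,  9.69347992e-01,
        -1.53994654e-01],
       [ 0.00000000e+00,  0.00000000e+00,  0.00000000e+00,
         1.00000000e+00]])}
```

View pics/top1.png

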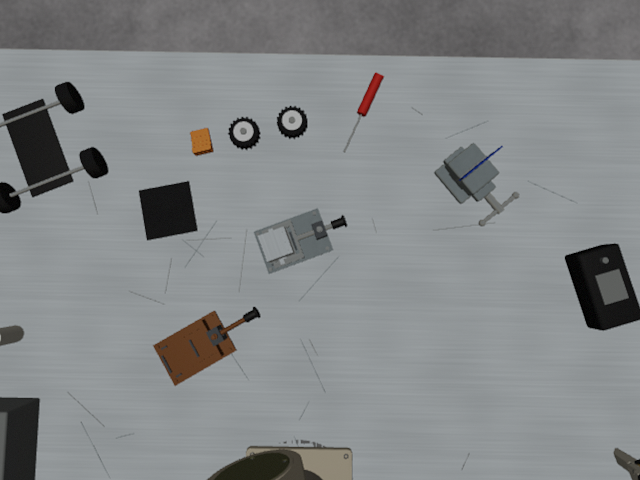

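View pics/side1.png

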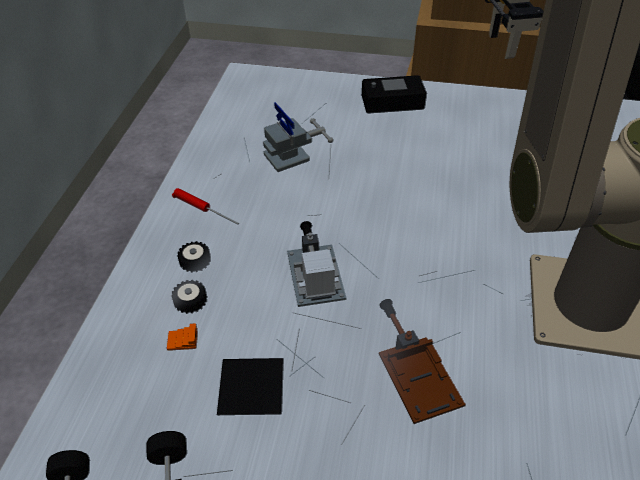

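The top view shows the grey cradle with its tin at about (276,244), guide block at (320,230) and knob at (340,222). The brown look-alike is at (200,345), and the mat is at (168,210). The side view agrees. Next I'll refine the positions with depth.

```bash
cat > fit.py <<'E'
from h import *
def cloud(cam,d):
    v,u=np.nonzero(d>0);return world(cam,np.c_[u,v],d[v,u])
def rect(P):
    r=cv2.minAreaRect((P[:,:2]*1000).astype(np.float32));return np.round(r[0],1),np.round(r[1],1),round(r[2],1)
E
python3 - <<'E'
from fit import *
for c in("top","side"):
    d=np.load(c+"1.npy");P=cloud(c,d)
    n=lambda x,y,r:np.hypot(P[:,0]-x,P[:,1]-y)<r
    L=P[n(.521,.047,.06)&(P[:,2]>.075)&(P[:,2]<.09)];print(c,"lid",len(L),rect(L),L[:,2].mean())
    X=world(c,[(340,222)],[d[222,340]]) if c=="top" else world(c,[(306,227)],[d[227,306]]);print(X)
    k=P[n(X[0,0],X[0,1],.05)&(P[:,2]>.018)&(P[:,2]<.06)];print("knob",len(k),rect(k),k[:,2].max())
    C=P[n(.521,.03,.13)&(P[:,2]>.003)&(P[:,2]<.012)];print("plate",rect(C))
    M=P[n(.6,.29,.09)&(P[:,2]>.0015)&(P[:,2]<.01)];print("mat",len(M),rect(M),M[:,2].mean())
p=cv2.imread("pics/top1.png")
print("mat px",rect(np.c_[np.nonzero((p.max(2)<45))][:,::-1]/1000.) )
m=(p.max(2)<45).astype(np.uint8);m[:170]=0;m[250:]=0;m[:,:130]=0;m[:,205:]=0
cs=cv2.findContours(m,0,2)[0];c=max(cs,key=cv2.contourArea);r=cv2.minAreaRect(c);print(r)
zt=np.load("top1.npy")[int(r[0][1]),int(r[0][0])]
print(world("top",np.r_[cv2.boxPoints(r),[r[0]]],np.full(5,zt)).round(4))
E
```

```text
top lid 761 (array([521.3,  49.5]), array([54., 54.]), 21.3) 0.08015134928013297
[[ 0.5712889  -0.07848646  0.04018942]]
knob 281 (array([563.8, -61.2]), array([31.8, 61.7]), 20.4) 0.05370209144464583
plate (array([522.2,  31.1]), array([251.8, 258. ]), 50.8)
mat 3124 (array([600.2, 290.9]), array([175.6, 178.1]), 70.7) 0.003550380629363185
side lid 654 (array([522.1,  53.8]), array([54.5, 60. ]), 21.0) 0.07984375942447518
[[ 0.5725844  -0.07032919  0.04006337]]
knob 259 (array([565.6, -56.1]), array([32.6, 67.6]), 22.2) 0.059329932197420596
plate (array([521.3,  31.3]), array([254.3, 253.9]), 66.4)
mat 4480 (array([599.7, 290. ]), array([178.9, 178.2]), 2.9) 0.0036705251604582053
mat px (array([319.5, 280.5]), array([639., 397.]), 0.0)
((167.40798950195312, 210.24398803710938), (49.640716552734375, 50.62458419799805), 79.69515228271484)
[[ 0.6358  0.3529  0.0066]
 [ 0.6569  0.2467  0.0083]
 [ 0.5531  0.2259  0.001 ]
 [ 0.532   0.3321 -0.0007]
 [ 0.5944  0.2894  0.0038]]
```

>>> move_arm --deltas '[0.05,-0.033,0,0,0,-0.159,1,0.1,-0.067,0,0,0,-0.319,1,0.15,-0.1,0,0,0,-0.478,1,0.2,-0.134,0,0,0,-0.637,1,0.25,-0.168,0,0,0,-0.797,1,0.3,-0.2,0,0,0,-0.956,1,0.35,-0.235,0,0,0,-1.115,1,0.4,-0.268,0,0,0,-1.274,1,0.45,-0.3,0,0,0,-1.434,1,0.51,-0.336,0,0,0,-1.593,1,0.51,-0.336,0,0,0,-1.593,1,0.51,-0.336,0,0,0,-1.593,1]'

```text
t: 2.5
tool_pos: [0.5696, -0.0729, 0.2294]
orientation: [-1.772, -2.594, 0.001]
force: [-0.3, -0.7, 0.0]
opening: 0.0929
gripper_force: 0.0
```

```bash
python3 - <<'E'
from fit import *
s=robot.read_state();R=Ro.from_rotvec(s["orientation"]).as_matrix()
print(s["t"],s["tool_pos"],s["q"],R.round(3).tolist())
p,d=robot.read_camera("wrist");cv2.imwrite("pics/w1.png",p[:,:,::-1]);np.save("w1.npy",d)
for l in("knob","pin","lid"):
    for r in robot.recognise("wrist",l)[:2]:
        u=np.array(r["uv"]);print(l,u.round(),r["confidence"],world("wrist",u,d[int(u[1]),int(u[0])]).round(4))
P=cloud("wrist",d)
n=lambda x,y,r:np.hypot(P[:,0]-x,P[:,1]-y)<r
L=P[n(.521,.05,.06)&(P[:,2]>.073)&(P[:,2]<.09)];b=rect(L);print("lid",b,L[:,2].mean())
# cradle frame
a=np.deg2rad(111.3);ex=np.array([np.cos(a),np.sin(a)]);ey=np.array([-ex[1],ex[0]])
c=np.array([.5213,.0495]);Q=np.c_[(P[:,:2]-c)@ex,(P[:,:2]-c)@ey,P[:,2]]*1000
k=Q[(Q[:,0]<-112)&(Q[:,0]>-170)&(abs(Q[:,1])<30)&(Q[:,2]>15)]
h=np.arange(-170,-110,2)
for x in h:
    w=k[(k[:,0]>=x)&(k[:,0]<x+2)]
    if len(w)>4: print(x,len(w),w[:,1].min().round(1),w[:,1].max().round(1),w[:,2].max().round(1))
g=Q[(Q[:,2]>40)&(Q[:,2]<50)&(Q[:,0]<-70)&(Q[:,0]>-112)&(abs(Q[:,1])<30)];print("block",rect(g/1000),g[:,2].mean())
g=Q[(Q[:,2]>54)&(Q[:,2]<70)&(Q[:,0]<-70)&(Q[:,0]>-112)&(abs(Q[:,1])<30)];print("cap",g.mean(0),g[:,2].max())
E
```

```text
2.5 [ 0.56956039 -0.07293862  0.22935258] [-2.16372814e-01  6.18039035e-02  1.56173004e+00 -4.36795752e-04
  1.51871903e+00 -5.88633690e-01] [[-0.364, 0.931, -0.001], [0.931, 0.364, -0.0], [0.0, -0.001, -1.0]]
knob [324. 120.] 0.75 [[0.5397 0.0132 0.036 ]]
lid [324.  66.] 0.95 [[0.5254 0.0474 0.079 ]]
lid (array([524.4,  51.3]), array([54.1, 54.6]), 21.4) 0.07870232054454833
-150 13 -12.6 6.1 42.5
-148 53 -15.6 9.3 42.8
-146 58 -15.8 9.4 43.7
-144 62 -14.8 7.4 40.7
-142 35 -11.7 5.3 39.0
-140 34 -11.7 5.3 38.7
-138 36 -11.7 5.2 39.7
-136 37 -11.7 5.2 39.2
-134 35 -11.7 5.2 39.0
-132 36 -11.6 5.2 39.4
-130 36 -11.6 5.2 39.6
-128 35 -11.6 5.2 39.2
-126 37 -11.6 5.2 39.9
-124 36 -11.6 5.2 39.1
-122 37 -11.6 5.2 38.9
-120 47 -11.6 5.1 37.8
-118 20 -7.6 1.2 35.1
-116 20 -7.6 1.2 36.0
-114 26 -27.9 3.9 331.0
block (array([-91.5,  -3.6]), array([31.7, 24. ]), 89.9) 45.4706165131281
cap [-91.38791851  -3.3887765   60.57478342] 62.7397671839556
```

View pics/w1.png

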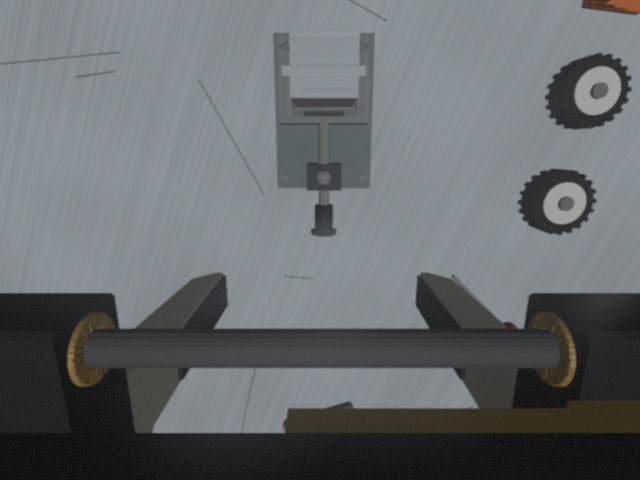

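The wrist view shows the knob at (323,215), cap at (323,178) and lid at (324,65), about 2.8 mm off the tool's centre plane. I'll correct for that and descend over the knob.

>>> move_arm --deltas '[0,0.0025,0.04,0,0,0,0.6,0,0.0025,0.08,0,0,0,0.5,0,0.0025,0.12,0,0,0,0.5,0,0.0025,0.15,0,0,0,0.5,0,0.0025,0.18,0,0,0,0.5,0,0.0025,0.2,0,0,0,0.5,0,0.0025,0.207,0,0,0,0.5,0,0.0025,0.207,0,0,0,0.5]'

```text
t: 3.7
tool_pos: [0.5721, -0.0726, 0.0229]
orientation: [1.773, 2.593, 0.0]
force: [1.0, -0.3, -0.2]
opening: 0.0467
gripper_force: 0.0
```

>>> move_arm --deltas '[0,0,0,0,0,0,0.3,0,0,0,0,0,0,0.1,0,0,0,0,0,0,0,0,0,0,0,0,0,0,0,0,0,0,0,0,0,0,0,0,0,0,0]' --squeeze 15

```text
$.deltas: bad value
```

>>> move_arm --deltas '[0,0,0,0,0,0,0.3,0,0,0,0,0,0,0.1,0,0,0,0,0,0,0,0,0,0,0,0,0,0,0,0,0,0,0,0,0]' --squeeze 15

```text
t: 4.32
tool_pos: [0.5717, -0.0726, 0.0231]
orientation: [-1.772, -2.594, 0.001]
force: [-4.3, -0.7, 5.7]
opening: 0.0173
gripper_force: 15.0
```

>>> move_arm --deltas '[-0.002,0,0,0,0,0,0,-0.004,0,0,0,0,0,0,-0.004,0,0,0,0,0,0]' --squeeze 20

```text
t: 4.7
tool_pos: [0.5731, -0.0762, 0.0231]
orientation: [-1.772, -2.594, 0.001]
force: [-6.0, -0.8, 5.7]
opening: 0.0176
gripper_force: 20.0
```

```bash
cat > s.py <<'E'
from fit import *
s=robot.read_state();ex=np.array([-.363,.932,0]);ey=np.array([-.932,-.363,0])
p,d=robot.read_camera("wrist")
print("t",s["t"],"rod-ish",round((s["tool_pos"]-[.5213,.0495,0])@ex*1000+171,2),"Fx",round(s["force"]@ex,2),"Fy",round(s["force"]@ey,2),"Fz",round(s["force"][2],1),"op",s["opening"])
P=cloud("wrist",d);c=np.array([.5213,.0495,0]);Q=np.c_[(P-c)@ex,(P-c)@ey,P[:,2]]*1000
g=Q[(abs(Q[:,0]+91.5)<3)&(abs(Q[:,1]+3.2)<3)&(Q[:,2]<70)&(Q[:,2]>50)]
b=Q[(abs(Q[:,0]+91.5)<11)&(abs(abs(Q[:,1]+3.2)-11)<3)&(Q[:,2]<52)&(Q[:,2]>38)]
print("cap z",len(g),np.median(g[:,2]) if len(g) else None,"block z",len(b),np.median(b[:,2]) if len(b) else None)
E
python3 s.py
```

```text
t 4.7 rod-ish 35.09 Fx 1.43 Fy 5.85 Fz 5.7 op 0.017624236781177225
cap z 279 60.08436404091707 block z 1829 44.94604509806844
```

>>> move_arm --deltas '[-0.002,0,0,0,0,0,0,-0.004,0,0,0,0,0,0,-0.004,0,0,0,0,0,0]'

```text
t: 5.12
tool_pos: [0.5749, -0.0808, 0.0231]
orientation: [1.772, 2.593, -0.002]
force: [-1.7, -5.5, 3.9]
opening: 0.0173
gripper_force: 20.0
```

```bash
python3 s.py
```

```text
t 5.125 rod-ish 30.06 Fx -4.5 Fy 3.54 Fz 3.9 op 0.017319387358002473
cap z 292 58.57944253276108 block z 1914 44.94415464524392
```

>>> move_arm --deltas '[-0.001,0,0,0,0,0,0,-0.002,0,0,0,0,0,0,-0.002,0,0,0,0,0,0]'

```text
t: 5.55
tool_pos: [0.5757, -0.0827, 0.0231]
orientation: [1.772, 2.593, -0.002]
force: [-2.9, -4.6, 3.9]
opening: 0.0173
gripper_force: 20.0
```

```bash
python3 s.py
```

```text
t 5.55 rod-ish 28.02 Fx -3.2 Fy 4.4 Fz 3.9 op 0.017339276842199592
cap z 280 56.468674816641844 block z 1918 44.93922879555706
```

>>> move_arm --deltas '[-0.001,0,0,0,0,0,0,-0.001,0,0,0,0,0,0]'

```text
t: 5.85
tool_pos: [0.5758, -0.083, 0.0231]
orientation: [-1.772, -2.594, 0.001]
force: [-4.2, -2.4, 6.8]
opening: 0.0174
gripper_force: 20.0
```

```bash
python3 s.py
```

```text
t 5.85 rod-ish 27.71 Fx -0.7 Fy 4.74 Fz 6.8 op 0.017395012136059637
cap z 284 56.348941294334935 block z 1931 44.9452089042172
```

>>> move_arm --deltas '[0,0,0,0,0,0,0.3,0,0,0,0,0,0,0.5,0,0,0,0,0,0,0.5,0,0,-0.02,0,0,0,0.5,0,0,-0.06,0,0,0,0.7,0,0,-0.11,0,0,0,0.9,0,0,-0.15,0,0,0,1,0,0,-0.15,0,0,0,1]'

```text
t: 6.9
tool_pos: [0.579, -0.0832, 0.1792]
orientation: [1.767, 2.587, 0.006]
force: [0.5, 0.2, 0.6]
opening: 0.082
gripper_force: 0.0
```

```bash
python3 s.py; python3 - <<'E'
from fit import *
s=robot.read_state();print(s["tool_pos"],s["force"])
p,d=robot.read_camera("wrist");cv2.imwrite("pics/w2.png",p[:,:,::-1])
P=cloud("wrist",d)
L=P[(np.hypot(P[:,0]-.521,P[:,1]-.05)<.06)&(P[:,2]>.073)&(P[:,2]<.09)];print(len(L),rect(L),L[:,2].mean())
ex=np.array([-.363,.932,0]);ey=np.array([-.932,-.363,0]);c=np.array([.5213,.0495,0]);Q=np.c_[(P-c)@ex,(P-c)@ey,P[:,2]]*1000
k=Q[(Q[:,0]<-118)&(Q[:,0]>-175)&(abs(Q[:,1]+3)<20)&(Q[:,2]>15)&(Q[:,2]<60)]
for x in np.arange(-170,-114,2):
    w=k[(k[:,0]>=x)&(k[:,0]<x+2)]
    if len(w)>4: print(x,len(w),w[:,1].min().round(1),w[:,1].max().round(1),w[:,2].max().round(1))
E
```

```text
t 6.9 rod-ish 26.38 Fx -0.01 Fy -0.51 Fz 0.6 op 0.08197950451435725
cap z 50 53.545688030079376 block z 392 42.18898725070507
[ 0.57761623 -0.08288611  0.17628416] [-0.4316784   0.37505399 -0.75020812]
5752 (array([525.9,  45.4]), array([54.2, 38.2]), 21.4) 0.0763801030004875
-158 39 -15.4 8.6 40.0
-156 74 -15.3 9.6 40.6
-154 118 -15.4 9.6 40.3
-152 42 -11.0 5.2 36.4
-150 51 -11.0 5.1 37.0
-148 46 -11.0 6.1 36.6
-146 57 -11.9 6.1 36.7
-144 47 -11.9 6.1 36.1
-142 47 -11.9 6.0 36.6
-140 57 -11.9 6.0 37.0
-138 47 -11.9 6.0 36.2
-136 49 -11.9 6.0 36.7
-134 59 -11.8 6.0 36.7
-132 47 -11.8 5.9 36.9
-130 57 -11.8 5.9 36.5
-128 46 -10.1 4.2 33.7
-126 27 -7.6 1.7 32.8
-124 30 -7.5 1.6 32.9
-122 28 -7.6 1.6 32.5
-120 27 -7.5 1.6 33.9
```

View pics/w2.png

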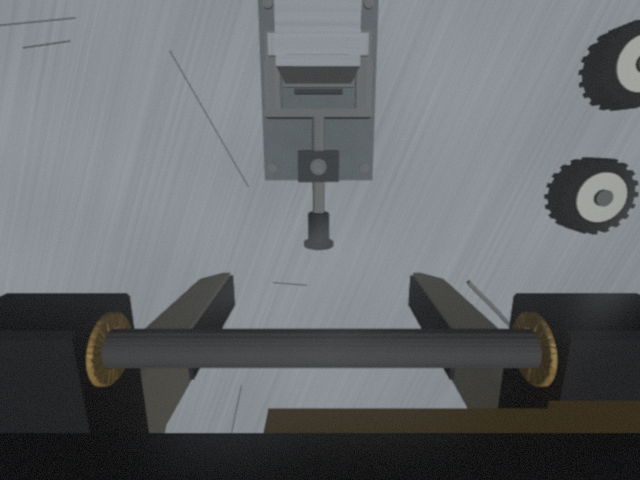

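The pin has stayed dropped: cap to block is now 11.4 mm, down from 15.1 mm. The knob is at (318,230), fork is clear and rod is at about 28 mm. Next is the lid.

>>> move_arm --deltas '[0.04,0,0,0,0,0,1,0.09,-0.001,0,0,0,0,1,0.13,-0.001,0,0,0,0,1,0.1435,-0.001,0,0,0,0,1,0.1435,-0.001,0,0,0,0,1,0.1435,-0.001,0.03,0,0,0,1,0.1435,-0.001,0.06,0,0,0,1,0.1435,-0.001,0.09,0,0,0,1,0.1435,-0.001,0.11,0,0,0,1,0.1435,-0.001,0.123,0,0,0,1,0.1435,-0.001,0.123,0,0,0,1,0.1435,-0.001,0.123,0,0,0,1]'

```text
t: 8.5
tool_pos: [0.5237, 0.0504, 0.0505]
orientation: [1.772, 2.593, 0.001]
force: [-0.3, 0.2, -0.3]
opening: 0.093
gripper_force: 0.0
```

>>> move_arm --deltas '[0,0,0,0,0,0,0.8,0,0,0,0,0,0,0.7,0,0,0,0,0,0,0.6,0,0,0,0,0,0,0.5,0,0,0,0,0,0,0.4]' --squeeze 10

```text
t: 9.12
tool_pos: [0.523, 0.0508, 0.0497]
orientation: [1.772, 2.594, 0.001]
force: [0.5, 0.4, -0.2]
opening: 0.0539
gripper_force: 10.0
```

>>> move_arm --deltas '[0,0,0,0,0,0,0.2,0,0,0,0,0,0,0.2,0,0,-0.002,0,0,0,0.2,0,0,-0.005,0,0,0,0.2,0,0,-0.01,0,0,0,0.2,0,0,-0.015,0,0,0,0.2]' --squeeze 45

```text
t: 9.88
tool_pos: [0.5204, 0.0508, 0.0614]
orientation: [-1.77, -2.59, 0.004]
force: [5.2, 1.3, -24.7]
opening: 0.054
gripper_force: 45.0
```

```bash
python3 - <<'E'
from fit import *
s=robot.read_state();print({k:np.round(s[k],3) for k in("t","tool_pos","force","wrist_torque","opening")})
p,d=robot.read_camera("side");q=p[190:340,230:400,::-1];cv2.imwrite("pics/s2.png",cv2.resize(q,None,fx=4,fy=4))
E
```

```text
{'t': np.float64(9.875), 'tool_pos': array([0.52 , 0.051, 0.061]), 'force': array([  5.166,   1.325, -24.676]), 'wrist_torque': array([ 0.127, -1.175,  0.019]), 'opening': np.float64(0.054)}
```

View pics/s2.png

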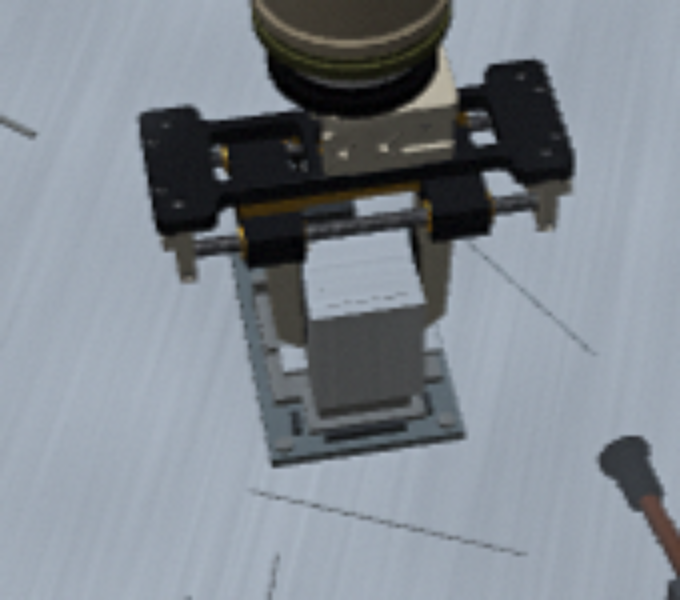

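The lid has risen about 12 mm and the base's foot is still between the cradle's fences. I'll keep lifting slowly.

>>> move_arm --deltas '[0,0,0,0,0,0,0.2,0,0,-0.003,0,0,0,0.2,0,0,-0.006,0,0,0,0.2,0,0,-0.009,0,0,0,0.2,0,0,-0.012,0,0,0,0.2,0,0,-0.015,0,0,0,0.2,0,0,-0.018,0,0,0,0.2,0,0,-0.021,0,0,0,0.2,0,0,-0.021,0,0,0,0.2,0,0,-0.021,0,0,0,0.2]'

```text
t: 11.18
tool_pos: [0.5229, 0.0507, 0.0861]
orientation: [1.772, 2.594, -0.0]
force: [-4.8, -0.9, -16.6]
opening: 0.0534
gripper_force: 45.0
```

```bash
python3 - <<'E'
from fit import *
s=robot.read_state();print({k:np.round(s[k],3) for k in("t","tool_pos","orientation","force","wrist_torque","opening")})
p,d=robot.read_camera("side");q=p[190:340,230:400,::-1];cv2.imwrite("pics/s3.png",cv2.resize(q,None,fx=4,fy=4))
E
```

```text
{'t': np.float64(11.175), 'tool_pos': array([0.523, 0.051, 0.086]), 'orientation': array([ 1.772,  2.594, -0.   ]), 'force': array([ -4.822,  -0.892, -16.614]), 'wrist_torque': array([-0.167,  0.901,  0.008]), 'opening': np.float64(0.053)}
```

View pics/s3.png

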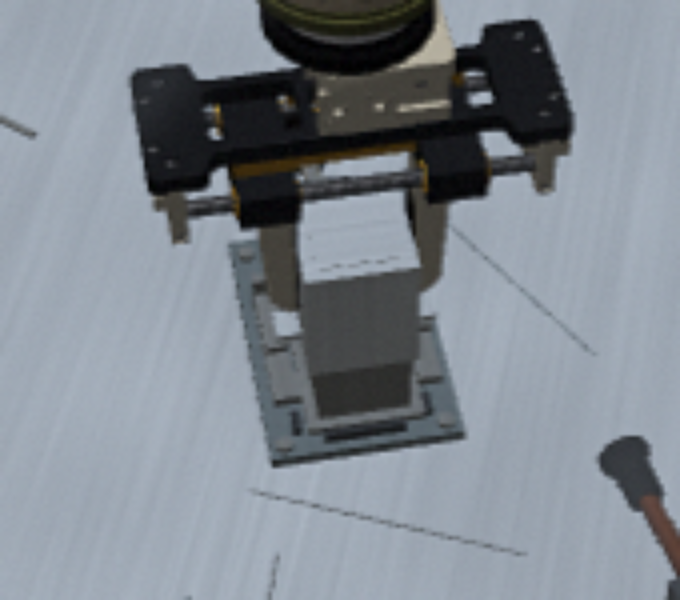

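The lid is about 36 mm up and straight, the dark tub shows below its rim, and the base is seated. Continuing.

>>> move_arm --deltas '[0,0,-0.004,0,0,0,0.2,0,0,-0.008,0,0,0,0.2,0,0,-0.012,0,0,0,0.2,0,0,-0.016,0,0,0,0.2,0,0,-0.02,0,0,0,0.2,0,0,-0.025,0,0,0,0.2,0,0,-0.03,0,0,0,0.2,0,0,-0.036,0,0,0,0.2,0,0,-0.044,0,0,0,0.2,0,0,-0.054,0,0,0,0.2,0,0,-0.064,0,0,0,0.2,0,0,-0.07,0,0,0,0.2]'

```text
t: 12.72
tool_pos: [0.5232, 0.0508, 0.1566]
orientation: [1.772, 2.593, 0.001]
force: [-1.0, 0.4, -0.8]
opening: 0.054
gripper_force: 45.0
```

```bash
python3 - <<'E'
from fit import *
s=robot.read_state();print({k:np.round(s[k],3) for k in("t","tool_pos","orientation","force","wrist_torque","opening")})
p,d=robot.read_camera("side");q=p[150:340,180:400,::-1];cv2.imwrite("pics/s4.png",cv2.resize(q,None,fx=3,fy=3))
p,d=robot.read_camera("top");P=cloud("top",d)
M=P[(np.hypot(P[:,0]-.6,P[:,1]-.29)<.09)];print(M[:,2].mean())
p,d=robot.read_camera("side");m=(p.max(2)<45).astype(np.uint8);m[:340]=0;m[430:]=0;m[:,:210]=0;m[:,295:]=0
c=max(cv2.findContours(m,0,2)[0],key=cv2.contourArea);c=cv2.approxPolyDP(c,4,True)[:,0];print(c.tolist())
# ray-plane z=.003
for u in c:
    a,b=world("side",u,1.)[0],world("side",u,2.)[0];k=(.003-a[2])/(b-a)[2];print((a+k*(b-a)).round(4))
E
```

```text
{'t': np.float64(12.725), 'tool_pos': array([0.523, 0.051, 0.157]), 'orientation': array([1.772e+00, 2.593e+00, 1.000e-03]), 'force': array([-0.975,  0.384, -0.753]), 'wrist_torque': array([-0.064, -0.104, -0.026]), 'opening': np.float64(0.054)}
0.0008065309185311002
[[282, 359], [223, 359], [217, 414], [280, 413]]
[0.5544 0.2306 0.003 ]
[0.6592 0.2505 0.003 ]
[0.6369 0.3564 0.003 ]
[0.533  0.3347 0.003 ]
```

View pics/s4.png

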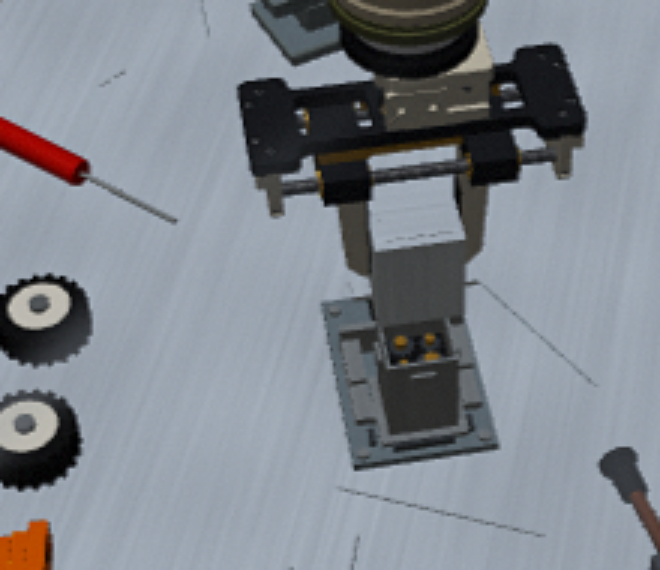

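The lid is clear of the base, which is still seated with its gears showing. The mat's centre is (0.595, 0.291). I'll carry the lid there at this height.

>>> move_arm --deltas '[0.015,0.012,0,0,0,0,0.2,0.045,0.035,0,0,0,0,0.2,0.08,0.062,0,0,0,0,0.2,0.115,0.09,0,0,0,0,0.2,0.15,0.117,0,0,0,0,0.2,0.18,0.14,0,0,0,0,0.2,0.1975,0.154,0,0,0,0,0.2,0.1975,0.154,0.02,0,0,0,0.2,0.1975,0.154,0.05,0,0,0,0.2,0.1975,0.154,0.08,0,0,0,0.2,0.1975,0.154,0.1,0,0,0,0.2,0.1975,0.154,0.108,0,0,0,0.2]'

```text
t: 14.38
tool_pos: [0.5931, 0.2899, 0.0451]
orientation: [-1.772, -2.592, 0.004]
force: [0.2, -0.5, -0.7]
opening: 0.0538
gripper_force: 45.0
```

>>> move_arm --deltas '[0,0,0.001,0,0,0,0.2,0,0,0.003,0,0,0,0.2,0,0,0.005,0,0,0,0.2,0,0,0.006,0,0,0,0.2,0,0,0.006,0,0,0,0.2]'

```text
t: 15.0
tool_pos: [0.5946, 0.2907, 0.0418]
orientation: [1.772, 2.594, 0.0]
force: [-0.7, -0.5, -1.5]
opening: 0.0538
gripper_force: 45.0
```

>>> move_arm --deltas '[0,0,0.001,0,0,0,0.2,0,0,0.001,0,0,0,0.2,0,0,0.001,0,0,0,0.2]'

```text
t: 15.38
tool_pos: [0.5945, 0.2907, 0.0406]
orientation: [-1.772, -2.594, -0.0]
force: [0.1, -0.5, -0.8]
opening: 0.054
gripper_force: 45.0
```

>>> move_arm --deltas '[0,0,0.001,0,0,0,0.2,0,0,0.001,0,0,0,0.2,0,0,0.001,0,0,0,0.2]'

```text
t: 15.75
tool_pos: [0.5946, 0.2907, 0.0397]
orientation: [1.772, 2.594, 0.0]
force: [0.8, -0.4, -0.9]
opening: 0.0539
gripper_force: 45.0
```

>>> move_arm --deltas '[0,0,0.001,0,0,0,0.2,0,0,0.001,0,0,0,0.2,0,0,0.001,0,0,0,0.2]'

```text
t: 16.12
tool_pos: [0.5947, 0.2908, 0.0397]
orientation: [1.772, 2.594, 0.0]
force: [-3.3, -1.9, 7.3]
opening: 0.0535
gripper_force: 45.0
```

Contact: 7.3 N upward. Releasing now.

>>> move_arm --deltas '[0,0,0,0,0,0,0.65,0,0,0,0,0,0,0.75,0,0,0,0,0,0,0.9,0,0,0,0,0,0,1,0,0,0,0,0,0,1,0,0,-0.01,0,0,0,1,0,0,-0.03,0,0,0,1,0,0,-0.07,0,0,0,1,0,0,-0.12,0,0,0,1,-0.05,0,-0.17,0,0,0,1,-0.1,0,-0.2,0,0,0,1,-0.1,0,-0.2,0,0,0,1]' --squeeze 10

```text
t: 17.62
tool_pos: [0.6342, 0.1947, 0.2453]
orientation: [1.773, 2.585, 0.01]
force: [-0.4, -0.4, 0.4]
opening: 0.0929
gripper_force: 0.0
```

>>> move_arm --deltas '[-0.06,0,0,0,0,0,1,-0.12,0,0,0,0,0,1,-0.18,0,0,0,0,0,1,-0.24,0,0,0,0,0,1,-0.24,0,0,0,0,0,1,-0.24,0,0,0,0,0,1]'

```text
t: 18.38
tool_pos: [0.7178, -0.0252, 0.2385]
orientation: [-1.772, -2.593, -0.001]
force: [-1.0, 1.3, -0.3]
opening: 0.0932
gripper_force: 0.0
```

```bash
python3 - <<'E'
from fit import *
s=robot.read_state();print(s["t"],s["tool_pos"])
p,d=robot.read_camera("side");cv2.imwrite("pics/s5.png",p[150:450,140:440,::-1].repeat(2,0).repeat(2,1)[:600])
P=cloud("side",d)
L=P[(np.hypot(P[:,0]-.595,P[:,1]-.29)<.05)&(P[:,2]>.063)];print("lid top side",rect(L),L[:,2].mean(),L[:,2].std())
p,d=robot.read_camera("wrist");P=cloud("wrist",d);cv2.imwrite("pics/w5.png",p[:,:,::-1])
L=P[(np.hypot(P[:,0]-.595,P[:,1]-.29)<.05)&(P[:,2]>.063)]
if len(L):print("lid top wrist",rect(L),L[:,2].mean(),L[:,2].std())
E
python3 s.py
```

```text
18.375 [ 0.7178469  -0.02519551  0.2385012 ]
lid top side (array([593.5, 294.1]), array([54.2, 56.9]), 22.1) 0.06987479134282047 0.0019184158925490225
t 18.475 rod-ish 31.05 Fx -0.15 Fy -0.13 Fz -0.1 op 0.09320970148990998
cap z 34 56.50178992100409 block z 304 45.03997638613926
```

View pics/s5.png

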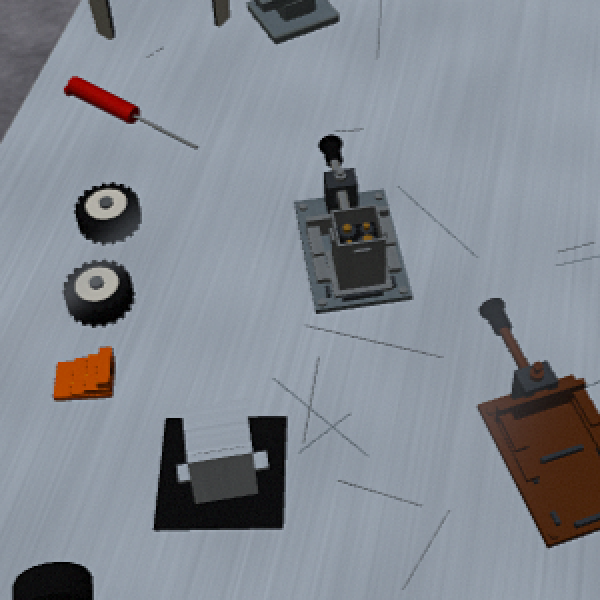

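View pics/w5.png

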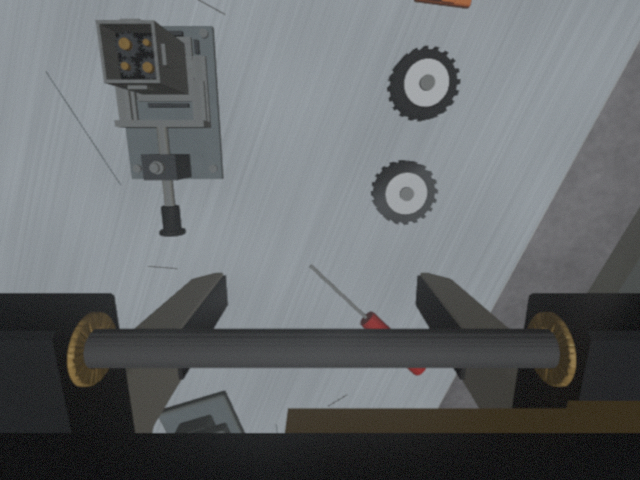

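Side view: the lid stands open side down and level on the mat at (222,470), and the base is seated at (358,255). Wrist view: the knob is at (171,220) and the pin's cap at (155,168) is still dropped. The wheels, driver and gauge haven't moved.

```bash
python3 -c "
from plant import robot
print(robot.close_job())"
```

```text
the job is handed in; nothing more can be done
None
```

The job is handed in: the rod is clicked in its middle position, the lid stands open side down on the mat, the base is still seated and the other items are where they were.

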